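# Set a shaft collar on the flat of a gear unit's shaft

### The job

Push the loose gear unit along its bench fixture until it is fully home against the end stop. Then pinch the top of its upright shaft so that one finger lies on the set-screw flat, and turn the shaft until the flat, still pinched, faces straight towards the pointer on the housing. Finally take the loose collar by its sides, turn and lift it until its set screw is squarely over the middle of the flat, and finish while still holding it there in the gripper, level and with the unit still home; leave the other things on the bench alone.

Things in the scene. Friction and masses are not known exactly. Their poses are not given: they have to be found in the camera images.
- fixture: Fixed steel fixture: plate 250 x 130 mm, 6 mm thick; two rails along x (tops 22 mm above the bench, 87 mm apart inside, 1.5 mm play each side of the unit); across the +x end a stop block 55 mm high. Origin on the bench under the middle of the stop's inner face; +x is the push direction. With the unit home, its origin is at x = -45, y = 0, z = 6 mm in this frame.
- unit: Loose grey gear unit between the rails, about 0.9 kg, slides under 7 to 14 N. Housing 110 (x) x 84 (y) x 70 mm high. Origin on its underside below the shaft axis; the end face to push is at x = -65 mm, the face that meets the stop at x = +45 mm (same axes as the fixture). A 40 mm round boss rises to 85 mm above the origin, out of it the vertical shaft, 24 mm thick, top end at 141 mm.
- pointer (a point): Tip of the pointer, an 8 mm high bare-metal wedge on the housing's top on the side away from the stop, 26 mm from the shaft axis on the unit's -x side, 78 mm above the unit's underside; it marks where the flat must face.
- shaft (a joint): Turn of the upright shaft, rad: 0 when the flat faces the pointer, positive counter-clockwise from above; starts at 0.6 to 1.5. Stays where it is left (0.06 N m of friction) and follows fingers that grip it: it does not square itself to a crooked pinch.
- flat_mid (a point): Middle of the set-screw flat, a plane cut in one side of the shaft's upper end: 8.5 mm from the axis, 123 mm above the unit's underside, 16 mm wide, 36 mm high, up to the shaft's end; below that the shaft is round. Turns with the shaft: +x is the flat's outward direction. The shaft is 20.5 mm thick across the flat (8.5 + 12 mm from the axis), else 24 mm.
- flat: The flat's surface, part of the shaft; origin on the shaft axis at the top of the boss, axes as for point flat_mid.
- collar: Loose dark steel collar around the shaft, at first resting on the boss: outside 46 mm, bore 27 mm, 18 mm high, 0.12 kg. Origin in the middle of its underside, z up. Its square-headed set screw (8 mm) stands out along its +x axis at half height, to 32 mm from the axis; at first it points up to 0.9 rad either side of the pointer.
- collar_mid (a point): Centre of the collar at half height (9 mm above its underside), on its axis; axes as for the collar.
- screw_head (a point): Outer end of the collar's set screw, 32 mm from the collar's axis.
- wrench: Bystander: open-ended wrench about 200 mm long, lying on the bench.
- jar: Bystander: closed jar 70 mm across and 100 mm high.
- sprocket: Bystander: dark steel sprocket about 104 mm across, 28 mm high, lying on the bench.

How it is judged:
On the way, in this order (a step that is already met when the one before it is completed fails the run):
1. the gear unit is pushed home against the stop (within 2.5 mm) (x of unit in the frame of fixture above -0.0475 m), for 0.2 s.
2. the fingers pinch the shaft on its flat (over 4 N on the flat) with the flat facing the pointer (within 0.2 rad) (contact force between the fingers and flat above 4 N and value of joint shaft between -0.2 and 0.2 rad), for 0.2 s.
At the end, for the whole second after the job is handed in: Collar gripped (over 3 N), at rest on the shaft, mid-height within 7 mm of the flat's middle, screw within 0.2 rad of the flat's direction, level within 0.12 rad, within 5 mm of the axis; flat facing the pointer within 0.2 rad; unit upright (0.05 rad), within 5 mm of the stop (x of unit in the frame of fixture above -0.05 m and angle between unit's own z axis and vertical below 0.05 rad and value of joint shaft between -0.2 and 0.2 rad and angle between the x axis of collar and the x axis of flat, either way round below 0.2 rad and x of screw_head in the frame of flat above 0.02 m and z of collar_mid in the frame of flat_mid between -0.007 and 0.007 m and horizontal distance between collar and flat below 0.005 m and angle between collar's own z axis and vertical below 0.12 rad and contact force between the fingers and collar above 3 N and linear speed of collar below 0.02 m/s); the arm keeps its last pose, push and grip.
It fails at once if the wrench is pushed away (over 20 mm) (distance of wrench from where it was at the start of the episode above 0.02 m).
It fails at once if the jar is pushed away (over 20 mm) (distance of jar from where it was at the start of the episode above 0.02 m).
It fails at once if the sprocket is pushed away (over 20 mm) (distance of sprocket from where it was at the start of the episode above 0.02 m).
It fails at once if the gear unit is tipped over (angle between unit's own z axis and vertical above 0.3 rad).
It also fails if it takes over 72 s, if anything falls off the work surface, if the arm or the gripper's body presses on something with over 40 N, if the wrist force passes 120 N, or if a joint passes its speed limit or range.

### The arm

A 7-joint arm with a two-finger parallel gripper is mounted at the origin on the work surface. World frame = base frame: x ahead of the robot, y to its left, z up, the work surface at z = 0. Lengths are in m, angles in rad, forces in N, time in s.
With the tool pointing down it reaches from about 0.4 to 0.875 m from the base axis. Payload 19.3 kg.
Tool frame: the origin (TCP) lies at the very end of the fingers, on their centre line; the grasp point (between the pads) lies 19 mm behind it; z points along the fingers, y is the direction in which the jaws open and shut (so a half turn about z gives the same grasp; the last joint's range is limited). The gripper opens to 85 mm and grips with 20 to 120 N. Pads are 22 mm wide; open, the fingers measure 114 mm over their backs; the gripper's body (76 mm by 85 mm) begins 54 mm behind the grasp point. The pads swing forward as they close: fully open they stand 13 mm farther back than shut.
Start: joints at [1.212, 0.521, -0.036, 1.599, 0.021, 1.021, -0.113], TCP at [0.178, -0.599, 0.231] pointing down, gripper open.
Joint ranges: [-2.91, 2.91], [-0.3, 2.13], [-1.5, 1.42], [0.17, 2.43], [-1.26, 4.41], [0.16, 1.93], [-2.52, 2.52]. Speed limits (rad/s): [1.89, 1.89, 2.39, 2.39, 3.01, 3.01, 3.01].

### API

Orientations are given as [roll, pitch, yaw] about the fixed x, y, z axes, in that order (R = Rz(yaw) Ry(pitch) Rx(roll)).
In Python, from workcell import bot, grab_frame, calibration, workorder gives the robot as it stands.
- The arm moves only by the tool move_arm, never from a script. Its arguments are lists of equal length, an entry for each row: "jaw": the closure in counts, from 0 (fully open) to 255 (shut); "dp": the shift along the tool's x, y, z in units of 800 mm (1.0 is 800 mm), a list of three; "rotation": the turn, a rotation vector about the tool's x, y, z in units of pi rad (1.0 is pi rad), a list of three. In form: {"jaw": [jaw, ...], "dp": [[dx, dy, dz], ...], "rotation": [[rx, ry, rz], ...]}. A call has 1 to 10 rows; each row shifts and turns the commanded pose from where the row before left it, along the tool's axes as they then stand; what a row does not reach is not made up. A row lasts 1/8 s, in which the tool goes at most 62.5 mm and 10.7 degrees, less where a joint would pass 70% of its speed; a pose out of reach is approached as far as the arm can. A call with a number of a shift or a turn outside -1 to 1 is refused whole. A call with a gripper value outside its range is refused whole. The fingers move at their own pace and stop on an object; "squeeze" is the grip in N (left out, the last holds). Time passes only in rows, so rows that do not move let the fingers close. It gives the time, the measured TCP pose, the force and the opening at its end, in the units of the state.
- bot.observe(): the state, without advancing time (a new reading comes with each control period).
- grab_frame(name): name is "side" or "top" or "wrist"; returns the picture (384x512x3 uint8, blue, green, red); there is no depth.
- calibration(name): a dict with "camera_matrix" (3x3 intrinsics, pixels), "dist" ([k1, k2, p1, p2, k3] as OpenCV has them; the pictures are not rectified), "T" (4x4, takes a point from camera to world coordinates). Camera axes: x right, y down, z forward; pixel columns grow to the right and rows downward; lengths in m; the calibration is good to about 2 mm. A picture is of the moment at which its call begins: read the wrist's pose just before it. calibration takes no time and is no camera call; for the wrist camera it gives the pose at the moment of the call.
- workorder.job_done(): hands the job in, once; it reports no verdict.
The state is a dict: "clock": time; "qpos": joint angles; "qd": joint speeds; "joint_efforts": joint torques, N m; "position": TCP position; "tool_rot": TCP orientation; "force": force on the tool from outside, world axes, zero at the start; "moment": the same for the moment, N m; "grip_width": finger opening in m.
Only numpy, scipy, OpenCV 4.12 (cv2) and the standard library are available. Lean on these libraries where they do the work, as an engineer would, in place of code of your own. Each camera call takes 0.05 s, during which the arm holds its last target. There are 200 camera calls.

## Working session

There is one attempt and no reset: what is moved stays moved. The work goes in short steps, Python scripts to look and compute and a tool call to move; the robot and the scene stay as the last step left them, time stands still between calls to the robot, and variables do not carry over. Pictures are saved under pics/ and viewed, about 8 in all and at most 12, crops included, and the job is handed in when it is done.

Besides the shell and the picture viewer there is one more tool, called after "Emit:" as name(argument=value, ...) on one line, values as JSON. move_arm: Moves the arm, as the interface text tells. Shifts and turns lie within -1 to 1; 1 stands for 800 mm of shift or pi rad of turn. Its arguments: {"type":"object","properties":{"jaw":{"type":"array","items":{"type":"number"}},"dp":{"type":"array","items":{"type":"array","items":{"type":"number","minimum":-1,"maximum":1}}},"rotation":{"type":"array","items":{"type":"array","items":{"type":"number","minimum":-1,"maximum":1}}},"squeeze":{"type":"number"}},"required":["jaw","dp","rotation"]}

```bash
mkdir -p pics; ls; python3 - <<'E'
from workcell import bot, grab_frame, calibration
import cv2,json
print(bot.observe())
for n in("side","top"):
    cv2.imwrite(f"pics/{n}0.png",grab_frame(n)); c=calibration(n); print(n,c)
E
```

```text
pics
{'clock': 0.0, 'qpos': array([ 1.2117498 ,  0.52199805, -0.03635194,  1.59998012,  0.02116699,
        1.02112625, -0.11279671]), 'qd': array([ 3.34291341e-04,  1.01504583e-03,  7.54589041e-04,  1.02450660e-04,
        2.52264351e-04, -6.15571407e-05,  9.86826496e-04]), 'joint_efforts': array([ 1.35380156e-03, -9.27112055e+01,  1.98137775e+00, -3.69938028e+01,
        1.81963854e-02,  8.02477385e-03, -3.52546033e-05]), 'position': array([ 0.1779212 , -0.59879156,  0.23074539]), 'tool_rot': array([-3.14046479e+00,  4.08560735e-05,  2.88843379e-01]), 'force': array([ 0.09127262, -0.08616556, -0.68347429]), 'moment': array([ 0.00169906, -0.04856338, -0.00561925]), 'grip_width': 0.0851099075599562}
side {'camera_matrix': array([[464.1918323 ,   0.        , 257.90046911],
       [  0.        , 464.1918323 , 188.04218795],
       [  0.        ,   0.        ,   1.        ]]), 'dist': array([-0.0886167,  0.       ,  0.       ,  0.       ,  0.       ]), 'T': array([[-0.8836943 , -0.26873566,  0.38323039, -0.07089143],
       [-0.46779498,  0.534856  , -0.70363124,  1.08774441],
       [-0.01588227, -0.80106816, -0.59836239,  1.05955823],
       [ 0.        ,  0.        ,  0.        ,  1.        ]])}
top {'camera_matrix': array([[422.70352055,   0.        , 256.12201868],
       [  0.        , 422.70352055, 192.23023093],
       [  0.        ,   0.        ,   1.        ]]), 'dist': array([-0.04415749,  0.        ,  0.        ,  0.        ,  0.        ]), 'T': array([[-0.00896068, -0.99232343,  0.1233447 ,  0.40508855],
       [-0.99993892,  0.00969021,  0.00531592,  0.00176692],
       [-0.00647035, -0.12328954, -0.99234965,  1.26457612],
       [ 0.        ,  0.        ,  0.        ,  1.        ]])}
```

View pics/top0.png

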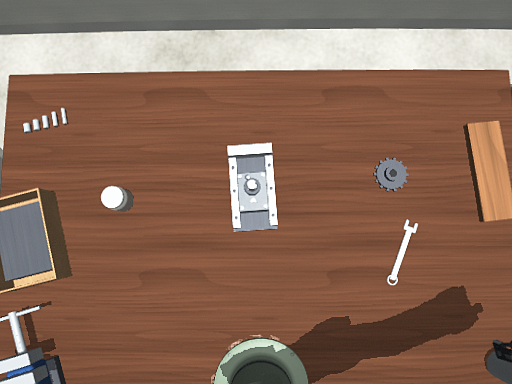

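View pics/side0.png

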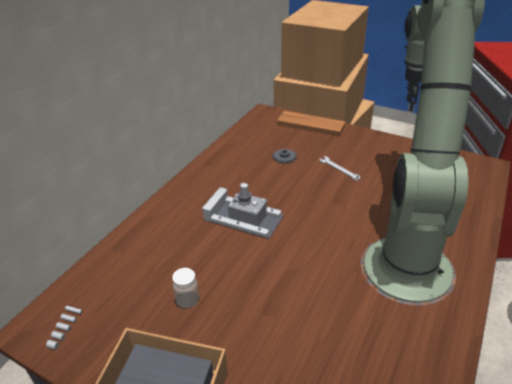

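The top view shows the fixture near (252,187) with its stop up-image (towards world +x). The jar is at (117,197), the sprocket at (391,174) and the wrench at (402,255), all well clear. Next I'll enlarge the fixture.

```bash
python3 - <<'E'
import cv2,numpy as np
t=cv2.imread("pics/top0.png")[135:240,215:290]; s=cv2.imread("pics/side0.png")[178:242,195:290]
t=cv2.resize(t,None,fx=5.6,fy=5.6,interpolation=cv2.INTER_CUBIC); s=cv2.resize(s,None,fx=4,fy=4,interpolation=cv2.INTER_CUBIC)
o=np.zeros((588,800,3),np.uint8); o[:t.shape[0],:t.shape[1]]=t; o[:s.shape[0],420:]=s[:,:380]; cv2.imwrite("pics/c1.png",o)
E
```

```text
(no output)
```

View pics/c1.png

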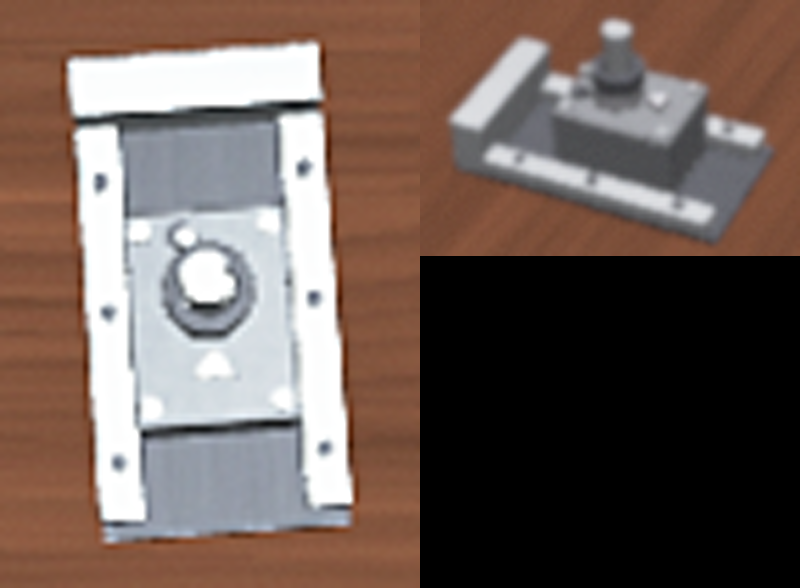

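```bash
cat > h.py <<'E'
import numpy as np,cv2
from workcell import bot,grab_frame,calibration
from scipy.spatial.transform import Rotation as R
from scipy.optimize import least_squares
def back(cal,uv,z):
    p=cv2.undistortPoints(np.array(uv,float).reshape(-1,1,2),cal["camera_matrix"],cal["dist"])[:,0]
    d=np.c_[p,np.ones(len(p))]@cal["T"][:3,:3].T; o=cal["T"][:3,3]
    return o+d*((np.asarray(z)-o[2])/d[:,2])[:,None]
def proj(cal,P):
    Ti=np.linalg.inv(cal["T"]); return cv2.projectPoints(np.array(P,float).reshape(-1,1,3),cv2.Rodrigues(Ti[:3,:3])[0],Ti[:3,3],cal["camera_matrix"],cal["dist"])[0][:,0]
def fix(p,P): # fixture x,y,yaw
    c,s=np.cos(p[2]),np.sin(p[2]); P=np.atleast_2d(P); return np.c_[p[0]+c*P[:,0]-s*P[:,1],p[1]+s*P[:,0]+c*P[:,1],P[:,2]]
def plan(target,rpy):
    """tool-axis dp (units) and rotation (units) from measured pose to target"""
    s=bot.observe(); A=R.from_euler('xyz',s["tool_rot"]); B=R.from_euler('xyz',rpy)
    print("pos",s["position"],"dp",np.round(A.inv().apply(np.array(target)-s["position"])/.8,4),"rot",np.round((A.inv()*B).as_rotvec()/np.pi,4))
E
python3 - <<'E'
from h import *
c=calibration("top")
cr=np.array([(72,118),(322,103),(105,542),(350,525), (77,128),(103,522),(322,112),(352,505)],float)
uv=(cr+.5)/5.6-.5+[215,135]
w=back(c,uv,[.055,.055,.006,.006,.022,.022,.022,.022]); print(w.round(4))
for a,b in((0,1),(2,3),(4,5),(6,7)): d=w[b]-w[a]; print(np.hypot(*d[:2]),np.arctan2(d[1],d[0]))
f=[(213,347),(140,428),(298,418),(128,222),(280,208),(208,275)]
f=back(c,(np.array(f)+.5)/5.6-.5+[215,135],[.084,.076,.076,.076,.076,.147]);print(f.round(4))
# stop mid
m=(w[0]+w[1])/2; yaw=np.arctan2(*(w[0]-w[1])[:2][::1]*[-1,1]) 
print(m,yaw)
E
```

```text
[[ 0.6638  0.091   0.055 ]
 [ 0.6704 -0.0394  0.055 ]
 [ 0.4451  0.0772  0.006 ]
 [ 0.4529 -0.0528  0.006 ]
 [ 0.6653  0.0907  0.022 ]
 [ 0.455   0.0773  0.022 ]
 [ 0.6727 -0.0404  0.022 ]
 [ 0.4627 -0.0533  0.022 ]]
0.1304934888881547 -1.5201644068413858
0.13020483593419713 -1.510871463466291
0.2107439423833477 -3.077716784167623
0.2103741915684778 -3.0804461211266014
[[ 0.5397  0.018   0.084 ]
 [ 0.4999  0.0552  0.076 ]
 [ 0.5042 -0.0244  0.076 ]
 [ 0.605   0.0609  0.076 ]
 [ 0.6115 -0.0165  0.076 ]
 [ 0.5671  0.0193  0.147 ]]
[0.66707114 0.02578716 0.055     ] 0.05063191995351079
```

The stop's inner face is about at (0.667, 0.026), with yaw about 0.06. The shaft axis is about at (0.567, 0.019), so the unit needs about 55 mm of push. The flat and screw directions will need the wrist camera. I'll plan the approach now.

```bash
python3 - <<'E'
from h import *
plan([.45,.012,.231],[np.pi,0,1.63])
E
```

```text
pos [ 0.1779031  -0.59883607  0.23080851] dp [ 5.435e-01 -6.351e-01  4.000e-04] rot [-3.000e-04 -2.000e-04 -4.269e-01]
```

Emit:
move_arm(jaw=[255,255,255,255,255,255,255,255,255,255], dp=[[0.0272,-0.0318,0],[0.0272,-0.0318,0],[0.0272,-0.0318,0],[0.0272,-0.0318,0],[0.0272,-0.0318,0],[0.0272,-0.0318,0],[0.0272,-0.0318,0],[0.0272,-0.0318,0],[0.0272,-0.0318,0],[0.0272,-0.0318,0]], rotation=[[0,0,0],[0,0,0],[0,0,0],[0,0,0],[0,0,0],[0,0,0],[0,0,0],[0,0,0],[0,0,0],[0,0,0]])

```text
clock: 1.35
position: [0.3144, -0.2922, 0.2312]
tool_rot: [-3.141, 0.0, 0.289]
force: [1.2, -0.1, -0.1]
grip_width: -0.0001
```

Emit:
move_arm(jaw=[255,255,255,255,255,255,255,255,255,255], dp=[[0.0272,-0.0318,0],[0.0272,-0.0318,0],[0.0272,-0.0318,0],[0.0272,-0.0318,0],[0.0272,-0.0318,0],[0.0272,-0.0318,0],[0.0272,-0.0318,0],[0.0272,-0.0318,0],[0.0272,-0.0318,0],[0.0272,-0.0318,0]], rotation=[[0,0,0],[0,0,0],[0,0,0],[0,0,0],[0,0,0],[0,0,0],[0,0,0],[0,0,0],[0,0,0],[0,0,0]])

```text
clock: 2.6
position: [0.4505, 0.0135, 0.2312]
tool_rot: [-3.142, 0.0, 0.289]
force: [0.6, 0.6, 0.6]
grip_width: -0.0002
```

Emit:
move_arm(jaw=[255,255,255,255,255,255,255,255,255,255], dp=[[0,0,0],[0,0,0],[0,0,0],[0,0,0],[0,0,0],[0,0,0],[0,0,0],[0,0,0],[0,0,0],[0,0,0]], rotation=[[0,0,-0.0427],[0,0,-0.0427],[0,0,-0.0427],[0,0,-0.0427],[0,0,-0.0427],[0,0,-0.0427],[0,0,-0.0427],[0,0,-0.0427],[0,0,-0.0427],[0,0,-0.0427]])

```text
clock: 3.85
position: [0.4501, 0.0125, 0.2312]
tool_rot: [-3.141, -0.0, 1.635]
force: [0.9, 0.6, 0.3]
grip_width: -0.0002
```

```bash
python3 - <<'E'
from h import *
s=bot.observe(); print(s["clock"],s["position"],s["tool_rot"],s["qpos"].round(2))
c=calibration("wrist"); print(c); cv2.imwrite("pics/w1.png",grab_frame("wrist"))
plan([.465,.0134,.05],[np.pi,0,1.63])
E
```

```text
3.85 [0.45011775 0.01248495 0.2311575 ] [-3.14119200e+00 -1.17664685e-05  1.63459622e+00] [ 0.38  0.3  -0.65  2.01  0.23  0.9  -0.33]
{'camera_matrix': array([[341.14488121,   0.        , 259.14819951],
       [  0.        , 341.14488121, 189.10153386],
       [  0.        ,   0.        ,   1.        ]]), 'dist': array([0.0122514, 0.       , 0.       , 0.       , 0.       ]), 'T': array([[ 9.98045500e-01,  5.94621440e-02,  1.92206334e-02,
         4.45812459e-01],
       [ 6.24901255e-02, -9.51635422e-01, -3.00807259e-01,
         8.86678000e-02],
       [ 4.04391022e-04,  3.01420431e-01, -9.53491248e-01,
         3.74062414e-01],
       [ 0.00000000e+00,  0.00000000e+00,  0.00000000e+00,
         1.00000000e+00]])}
pos [0.450095   0.01249763 0.23113067] dp [-2.000e-04  1.880e-02  2.264e-01] rot [-0.0001 -0.      0.0037]
```

View pics/w1.png

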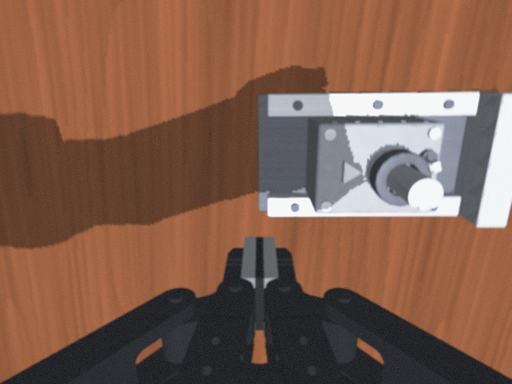

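Emit:
move_arm(jaw=[255,255,255,255,255,255,255,255], dp=[[0,0.006,0.035],[0,0.006,0.035],[0,0.006,0.035],[0,0,0.035],[0,0,0.035],[0,0,0.035],[0,0,0.017],[0,0.006,0]], rotation=[[0,0,0.0037],[0,0,0],[0,0,0],[0,0,0],[0,0,0],[0,0,0],[0,0,0],[0,0,0]])

```text
clock: 4.9
position: [0.4692, 0.0136, 0.0494]
tool_rot: [-3.14, 0.0, 1.618]
force: [0.6, -0.3, 0.2]
grip_width: -0.0
```

Emit:
move_arm(jaw=[255,255,255,255,255,255,255,255,255,255], dp=[[0,0.008,0],[0,0.008,0],[0,0.008,0],[0,0.008,0],[0,0.008,0],[0,0.008,0],[0,0.008,0],[0,0.008,0],[0,0.008,0],[0,0,0]], rotation=[[0,0,0],[0,0,0],[0,0,0],[0,0,0],[0,0,0],[0,0,0],[0,0,0],[0,0,0],[0,0,0],[0,0,0]])

```text
clock: 6.15
position: [0.5272, 0.0162, 0.0498]
tool_rot: [-3.141, -0.0, 1.618]
force: [-1.3, -1.3, 0.5]
grip_width: -0.0002
```

Emit:
move_arm(jaw=[255,255,255], dp=[[0,0.005,0],[0,0.005,0],[0,0.005,0]], rotation=[[0,0,0],[0,0,0],[0,0,0]])

```text
clock: 6.52
position: [0.5382, 0.0167, 0.0497]
tool_rot: [-3.14, 0.0, 1.619]
force: [-8.2, -0.5, 4.7]
grip_width: 0.0003
```

```bash
python3 - <<'E'
from h import *
cv2.imwrite("pics/t.png",cv2.resize(grab_frame("top")[135:240,215:290],None,fx=5.6,fy=5.6,interpolation=cv2.INTER_CUBIC))
E
```

Emit:
move_arm(jaw=[255,255,255,255], dp=[[0,0.003,0],[0,0.003,0],[0,0.003,0],[0,0,0]], rotation=[[0,0,0],[0,0,0],[0,0,0],[0,0,0]])

```text
clock: 7.08
position: [0.5446, 0.0168, 0.0496]
tool_rot: [-3.139, 0.001, 1.618]
force: [-12.5, -1.1, 8.7]
grip_width: -0.0002
```

Emit:
move_arm(jaw=[255,255,255,255], dp=[[0,0.0025,0],[0,0.0025,0],[0,0,0],[0,0,0]], rotation=[[0,0,0],[0,0,0],[0,0,0],[0,0,0]])

```text
clock: 7.58
position: [0.545, 0.0165, 0.0493]
tool_rot: [-3.132, 0.003, 1.619]
force: [-37.2, -3.3, 28.9]
grip_width: 0.0001
```

Emit:
move_arm(jaw=[255,255,255,255,255,255,255,255,255,255], dp=[[0,-0.006,0],[0,-0.012,0],[0,-0.012,0],[0,0,-0.025],[0,0,-0.025],[0,0,-0.025],[0,0,-0.025],[0,0,-0.025],[0,0,-0.025],[0,0,0]], rotation=[[0,0,0],[0,0,0],[0,0,0],[0,0,0],[0,0,0],[0,0,0],[0,0,0],[0,0,0],[0,0,0],[0,0,0]])

```text
clock: 8.82
position: [0.5266, 0.0162, 0.1708]
tool_rot: [3.139, 0.0, 1.618]
force: [-0.3, -1.1, -0.1]
grip_width: -0.0003
```

Emit:
move_arm(jaw=[128,0,0,0,0,0,0,0,0,0], dp=[[-0.012,0,0],[-0.012,0,0],[-0.012,0,0],[-0.012,0,0],[-0.012,0,0],[-0.012,0,0],[-0.012,0,0],[-0.012,0,0],[-0.012,0,0],[-0.012,0,0]], rotation=[[0,0,0],[0,0,0],[0,0,0],[0,0,0],[0,0,0],[0,0,0],[0,0,0],[0,0,0],[0,0,0],[0,0,0]])

```text
clock: 10.07
position: [0.5308, -0.0803, 0.1697]
tool_rot: [-3.142, -0.0, 1.619]
force: [-0.0, -0.7, 1.3]
grip_width: 0.0857
```

Emit:
move_arm(jaw=[0,0,0,0,0,0,0,0,0,0], dp=[[0,0,0],[0,0,0],[0,0,0],[0,0,0],[0,0,0],[0,0,0],[0,0,0],[0,0,0],[0,0,0],[0,0,0]], rotation=[[0,0,-0.05],[0,0,-0.05],[0,0,-0.05],[0,0,-0.05],[0,0,-0.05],[0,0,-0.05],[0,0,-0.05],[0,0,-0.05],[0,0,-0.05],[0,0,-0.05]])

```text
clock: 11.32
position: [0.5308, -0.0801, 0.1697]
tool_rot: [-3.142, 0.0, -3.089]
force: [0.2, -0.7, 0.2]
grip_width: 0.0849
```

```bash
python3 - <<'E'
from h import *
s=bot.observe(); print(s["clock"],s["position"],s["tool_rot"],s["qpos"].round(2))
c=calibration("wrist"); im=grab_frame("wrist"); cv2.imwrite("pics/w2.png",im); np.savez("w2.npz",**c)
ax=fix([.667,.0258,.0605],[[-.045,0,.147],[-.045,0,.091]]); p=proj(c,ax); print(p)
m=np.clip(p.mean(0).astype(int),[90,70],[422,314]); x0,y0=m-[90,70]; print(x0,y0)
cv2.imwrite("pics/w2c.png",cv2.resize(im[y0:y0+140,x0:x0+180],None,fx=4.2,fy=4.2,interpolation=cv2.INTER_CUBIC))
E
```

```text
11.325 [ 0.53080962 -0.08005546  0.16972369] [-3.14156538e+00  7.11149801e-05 -3.08878403e+00] [ 0.71  0.63 -0.95  1.86  0.61  0.98  1.11]
[[421.2974313  377.27284835]
 [388.12496212 316.72481762]]
314 244
```

View pics/w2c.png

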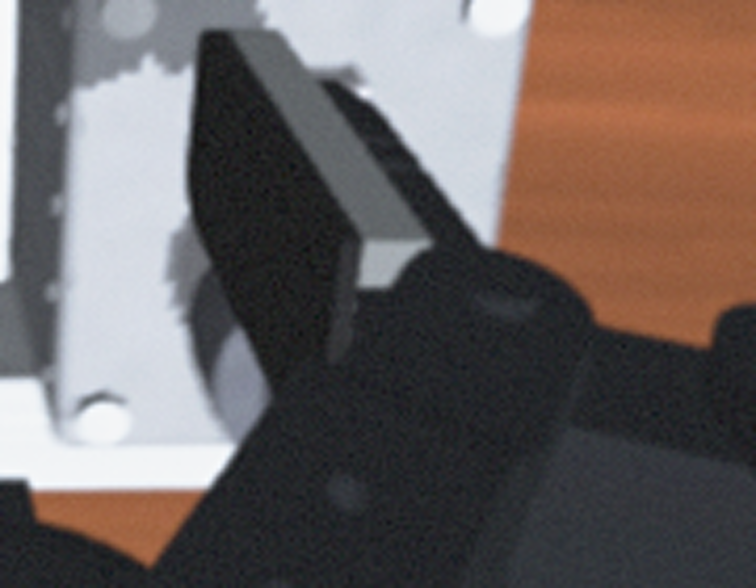

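The open finger hides the shaft in this view. I'll move the tool forward and shut the jaws.

Emit:
move_arm(jaw=[255,255,255,255,255,255,255,255,255,255], dp=[[0,0,-0.02],[-0.02,0,-0.02],[-0.025,0,-0.02],[-0.03,0,0],[-0.03,0,0],[-0.03,0,0],[0,0,0],[0,0,0],[0,0,0],[0,0,0]], rotation=[[0,0,0],[0,0,0],[0,0,0],[0,0,0],[0,0,0],[0,0,0],[0,0,0],[0,0,0],[0,0,0],[0,0,0]])

```text
clock: 12.62
position: [0.6384, -0.0747, 0.218]
tool_rot: [-3.141, 0.0, -3.094]
force: [0.2, 0.3, -0.6]
grip_width: 0.0001
```

```bash
python3 - <<'E'
from h import *
s=bot.observe(); print(s["clock"],s["position"],s["tool_rot"],s["qpos"].round(2))
c=calibration("wrist"); im=grab_frame("wrist"); cv2.imwrite("pics/w3.png",im); np.savez("w3.npz",**c)
ax=fix([.667,.0258,.0605],[[-.045,0,.147],[-.045,0,.091]]); p=proj(c,ax); print(p)
m=np.clip(p.mean(0).astype(int),[90,70],[422,314]); x0,y0=m-[90,70]; print(x0,y0)
cv2.imwrite("pics/w3c.png",cv2.resize(im[y0:y0+140,x0:x0+180],None,fx=4.2,fy=4.2,interpolation=cv2.INTER_CUBIC))
E
```

```text
12.625 [ 0.6383583  -0.07472464  0.21801256] [-3.14132897e+00  9.67741594e-05 -3.09440713e+00] [ 0.59  0.72 -0.93  1.53  0.6   1.2   1.17]
[[411.29516554 184.68656355]
 [381.96013376 164.73917554]]
306 104
```

View pics/w3c.png

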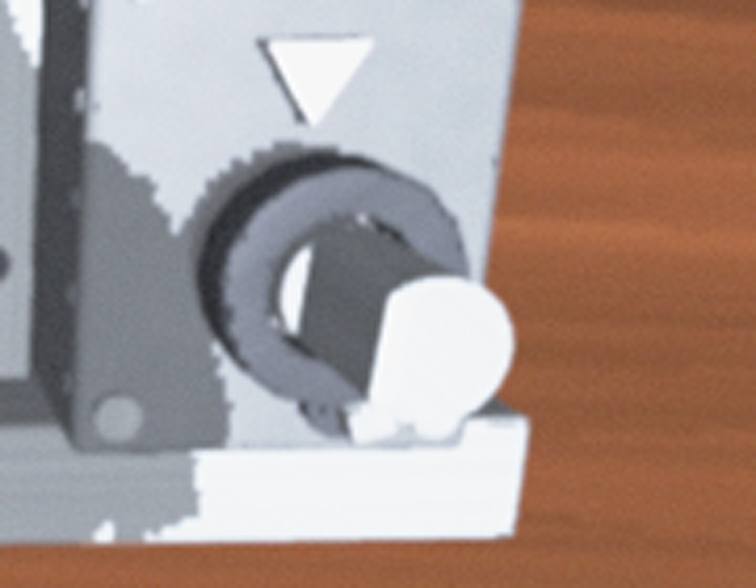

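The wrist crop shows the flat facing left (towards −y), with its top chord running from (388,292) to (370,405). Small things lie on the collar's +x side at about (325,415) and (370,420), and no screw shows on the pointer side. I'll compute the angles and check where those things are.

```bash
python3 - <<'E'
from h import *
c=dict(np.load("w3.npz"))
F=lambda a:(np.array(a)+.5)/4.2-.5+[306,104]
chord=back(c,F([(388,292),(370,405)]),.147); d=chord[0]-chord[1]; print("chord",chord,np.hypot(*d[:2]),np.arctan2(d[1],d[0]))
print("normal", np.arctan2(d[1],d[0])+np.pi/2-np.pi-.0605, "(+2pi)")
# top circle right extremes
print("top pts",back(c,F([(514,340),(450,275),(440,430)]),.147).round(4))
print("pointer tip",back(c,F([(313,125)]),.084),"collar",back(c,F([(200,270),(466,250),(345,165)]),.109).round(4))
for z in (.08,.1): print("feat w3",back(c,F([(325,415),(370,420)]),z).round(4))
t=calibration("top")
for z in (.08,.1):
  p=back(t,(np.array([(183,235),(208,275)])+.5)/5.6-.5+[215,135],[z,.147]); print("feat top",p.round(4),(p[0]-p[1]).round(4))
axm=fix([.667,.0258,.0605],[[-.045,0,.147]]);print("axis",axm)
im=cv2.imread("pics/w1.png")[130:215,360:460]; a=cv2.resize(im,None,fx=5,fy=5,interpolation=cv2.INTER_CUBIC)
b=cv2.imread("pics/t.png"); b=cv2.resize(b[100:400,100:400],(300,300))
o=np.zeros((425,800,3),np.uint8); o[:425,:500]=a; o[:300,500:]=b; cv2.imwrite("pics/c2.png",o)
E
```

```text
chord [[0.61474697 0.01314742 0.147     ]
 [0.63316628 0.01341543 0.147     ]] 0.018421263444831727 -3.1270432951741425
normal -4.758339621969039 (+2pi)
top pts [[0.6215 0.0339 0.147 ]
 [0.6116 0.0221 0.147 ]
 [0.6368 0.0251 0.147 ]]
pointer tip [[0.59789911 0.02024023 0.084     ]] collar [[ 0.6215 -0.005   0.109 ]
 [ 0.6157  0.042   0.109 ]
 [ 0.6014  0.018   0.109 ]]
feat w3 [[0.658  0.0333 0.08  ]
 [0.6586 0.0428 0.08  ]]
feat w3 [[0.6512 0.0253 0.1   ]
 [0.6518 0.0341 0.1   ]]
feat top [[0.5974 0.0328 0.08  ]
 [0.5671 0.0193 0.147 ]] [ 0.0303  0.0136 -0.067 ]
feat top [[0.5942 0.0323 0.1   ]
 [0.5671 0.0193 0.147 ]] [ 0.0271  0.013  -0.047 ]
axis [[0.62208233 0.02307916 0.147     ]]
```

View pics/c2.png

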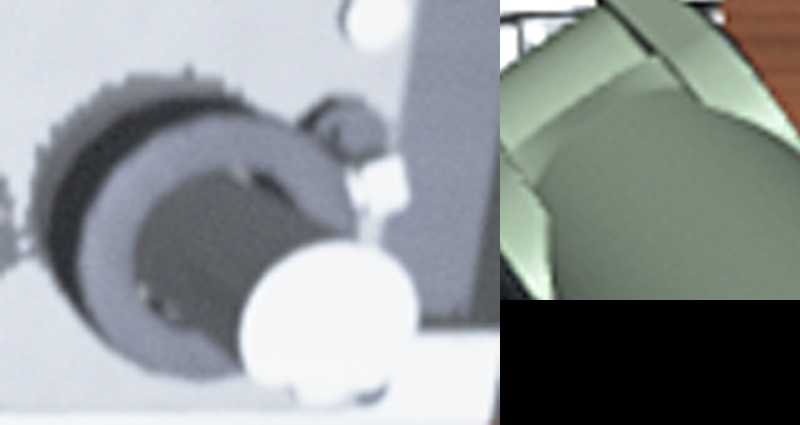

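```bash
python3 - <<'E'
from h import *
w3=dict(np.load("w3.npz"))
w1=dict(w3); w1["T"]=np.array([[9.98045500e-01,5.94621440e-02,1.92206334e-02,4.45812459e-01],[6.24901255e-02,-9.51635422e-01,-3.00807259e-01,8.86678e-02],[4.04391022e-04,3.01420431e-01,-9.53491248e-01,3.74062414e-01],[0,0,0,1]])
G=lambda a:(np.array(a)+.5)/5-.5+[360,130]
F=lambda a:(np.array(a)+.5)/4.2-.5+[306,104]
print("w1 shaft top circle L,B,R", back(w1,G([(240,330),(330,240),(418,310)]),.147).round(4))
print("w1 collar top", back(w1,G([(78,250),(215,108),(355,190)]),.109).round(4))
print("w1 pointer", back(w1,[(361,172)],.084).round(4))
for z in(.08,.09,.1,.11): print(z,"w1 sq",back(w1,G([(380,185)]),z).round(4),"w1 plug",back(w1,G([(355,130)]),z).round(4),"w3 sq",back(w3,F([(370,422)]),z).round(4),"w3 plug",back(w3,F([(325,415)]),z).round(4))
E
```

```text
w1 shaft top circle L,B,R [[0.5545 0.0188 0.147 ]
 [0.5643 0.0325 0.147 ]
 [0.5786 0.0232 0.147 ]]
w1 collar top [[0.5441 0.0189 0.109 ]
 [0.5617 0.0432 0.109 ]
 [0.5864 0.0315 0.109 ]]
w1 pointer [[0.5398 0.0184 0.084 ]]
0.08 w1 sq [[0.6059 0.0264 0.08  ]] w1 plug [[0.5994 0.0359 0.08  ]] w3 sq [[0.6591 0.0429 0.08  ]] w3 plug [[0.658  0.0333 0.08  ]]
0.09 w1 sq [[0.6005 0.0285 0.09  ]] w1 plug [[0.5942 0.0377 0.09  ]] w3 sq [[0.6556 0.0385 0.09  ]] w3 plug [[0.6546 0.0293 0.09  ]]
0.1 w1 sq [[0.595  0.0306 0.1   ]] w1 plug [[0.589  0.0395 0.1   ]] w3 sq [[0.6522 0.0342 0.1   ]] w3 plug [[0.6512 0.0253 0.1   ]]
0.11 w1 sq [[0.5896 0.0328 0.11  ]] w1 plug [[0.5838 0.0413 0.11  ]] w3 sq [[0.6487 0.0299 0.11  ]] w3 plug [[0.6478 0.0214 0.11  ]]
```

The white square triangulates to the screw: half height, 31 mm radius, pointing about 0.36 rad world. That is on the stop side, not near the pointer as the sheet says, so I'll trust the pictures. Next I'll refine the flat's angle from the chord edge.

```bash
python3 - <<'E'
from h import *
c=dict(np.load("w3.npz")); g=cv2.cvtColor(cv2.imread("pics/w3.png"),cv2.COLOR_BGR2GRAY).astype(float)
F=lambda a:(np.array(a)+.5)/4.2-.5+[306,104]
a,b=F([(388,292),(370,405)]); print(a,b)
pts=[]
for v in range(int(a[1])+2,int(b[1])-2):
    u0=a[0]+(v-a[1])*(b[0]-a[0])/(b[1]-a[1]); us=np.arange(int(u0)-5,int(u0)+6); r=g[v,us]
    i=np.where((r[:-1]<165)&(r[1:]>=165))[0]
    if len(i): pts.append((us[i[0]]+(165-r[i[0]])/(r[i[0]+1]-r[i[0]]),v))
P=back(c,pts,.147)[:,:2]; print(np.round(pts,1).tolist())
m=P.mean(0); U=np.linalg.svd(P-m)[2][0]; res=np.abs((P-m)@np.array([-U[1],U[0]])).max()
ang=np.arctan2(U[1],U[0])%np.pi; print("chord angle",ang,"res",res,"mid",m,"theta",ang+np.pi/2-np.pi-.0605+ (np.pi if ang<1 else 0))
# circle fit of bright top outline on right side
mask=(g>235).astype(np.uint8); y0,x0=int(a[1])-8,int(a[0])-8
rp=[]
for v in range(int(a[1])-2,int(a[1])+28):
    us=np.arange(int(a[0])+12,int(a[0])+45); r=g[v,us]; i=np.where((r[:-1]>=165)&(r[1:]<165))[0]
    if len(i): rp.append((us[i[0]]+.5,v))
Q=back(c,rp,.147)[:,:2]
s=least_squares(lambda p:np.hypot(*(Q-p[:2]).T)-.012,[.622,.023],loss='soft_l1',f_scale=.0005); print("centre",s.x,np.abs(s.fun).max(),len(rp))
n=np.array([-U[1],U[0]]); print("dist",(m-s.x)@n)
# rails for yaw from this view not needed
E
```

```text
[398.         173.14285714] [393.71428571 200.04761905]
[[397.6, 175.0], [397.3, 176.0], [397.1, 177.0], [396.9, 178.0], [396.7, 179.0], [396.5, 180.0], [396.3, 181.0], [396.2, 182.0], [396.0, 183.0], [395.7, 184.0], [395.5, 185.0], [395.3, 186.0], [395.1, 187.0], [394.9, 188.0], [394.7, 189.0], [394.5, 190.0], [394.3, 191.0], [394.1, 192.0], [394.0, 193.0], [393.7, 194.0], [393.6, 195.0], [393.3, 196.0], [393.2, 197.0]]
chord angle 3.1181267112168185 res 4.525438084000951e-05 mid [0.62348175 0.0128618 ] theta 1.4868303844219224
centre [0.62396151 0.02209034] 0.0004424245272812103 30
dist -0.009237263099304524
```

```bash
python3 - <<'E'
from h import *
plan([.6232,.0243,.2],[np.pi,0,3.118])
E
```

```text
pos [ 0.63844844 -0.07473637  0.2179474 ] dp [0.0132 0.1246 0.0224] rot [-0.0001  0.      0.0225]
```

Emit:
move_arm(jaw=[90,90,90,90,90,90,90,90,90,90], dp=[[0.00165,0.0156,0.0028],[0.00165,0.0156,0.0028],[0.00165,0.0156,0.0028],[0.00165,0.0156,0.0028],[0.00165,0.0156,0.0028],[0.00165,0.0156,0.0028],[0.00165,0.0156,0.0028],[0.00165,0.0156,0.0028],[0,0,0],[0,0,0]], rotation=[[0,0,0],[0,0,0],[0,0,0],[0,0,0],[0,0,0],[0,0,0],[0,0,0],[0,0,0],[0,0,0.0225],[0,0,0]])

```text
clock: 13.92
position: [0.6233, 0.0252, 0.1998]
tool_rot: [-3.141, 0.0, 3.119]
force: [0.0, 0.3, 0.2]
grip_width: 0.0549
```

```bash
python3 - <<'E'
from h import *
plan([.6232,.0243,.116],[np.pi,0,3.118]); print(bot.observe()["grip_width"])
E
```

```text
pos [0.62330149 0.02515996 0.19976243] dp [ 1.000e-04 -1.100e-03  1.047e-01] rot [-0.0001  0.      0.0004]
0.05489213504666113
```

Emit:
move_arm(jaw=[90,90,90,90,90,90], dp=[[0,-0.0011,0.021],[0,0,0.021],[0,0,0.021],[0,0,0.021],[0,0,0.021],[0,0,0]], rotation=[[0,0,0],[0,0,0],[0,0,0],[0,0,0],[0,0,0],[0,0,0]])

```text
clock: 14.68
position: [0.6227, 0.0238, 0.1143]
tool_rot: [3.142, -0.002, 3.119]
force: [-1.2, 0.1, -0.4]
grip_width: 0.0554
```

Emit:
move_arm(jaw=[255,255,255,255,255,255,255,255], dp=[[0,0,0],[0,0,0],[0,0,0],[0,0,0],[0,0,0],[0,0,0],[0,0,0],[0,0,0]], rotation=[[0,0,0],[0,0,0],[0,0,0],[0,0,0],[0,0,0],[0,0,0],[0,0,0],[0,0,0]], squeeze=30)

```text
clock: 15.68
position: [0.6237, 0.0241, 0.1165]
tool_rot: [3.141, 0.001, 3.119]
force: [-1.6, 0.7, 7.4]
grip_width: 0.0199
```

The opening of 19.9 mm matches the thickness across the flat, but there is a 7 N upward force, probably the tips resting on the collar. I'll re-grip 4 mm higher.

Emit:
move_arm(jaw=[160,160,160,255,255,255,255,255], dp=[[0,0,0],[0,0,-0.005],[0,0,0],[0,0,0],[0,0,0],[0,0,0],[0,0,0],[0,0,0]], rotation=[[0,0,0],[0,0,0],[0,0,0],[0,0,0],[0,0,0],[0,0,0],[0,0,0],[0,0,0]], squeeze=30)

```text
clock: 16.68
position: [0.6234, 0.024, 0.1199]
tool_rot: [3.141, 0.0, 3.119]
force: [-1.4, 1.1, 5.2]
grip_width: 0.02
```

Emit:
move_arm(jaw=[255,255,255,255,255,255,255], dp=[[-0.0002,0,0],[-0.0002,0,0],[-0.0002,0,0],[-0.0002,0,0],[-0.0002,0,0],[-0.0002,0,0],[-0.0002,0,0]], rotation=[[0,0,0.0338],[0,0,0.0338],[0,0,0.0338],[0,0,0.0338],[0,0,0.0338],[0,0,0.0338],[0,0,0.0338]])

```text
clock: 17.55
position: [0.6244, 0.0235, 0.1199]
tool_rot: [3.141, 0.0, 2.372]
force: [-1.1, -0.4, 4.3]
grip_width: 0.0198
```

Emit:
move_arm(jaw=[255,255,255,255,255,255,255,255,255,255], dp=[[-0.0002,0,0],[-0.0002,0,0],[-0.0002,0,0],[-0.0002,0,0],[-0.0002,0,0],[-0.0002,0,0],[-0.0002,0,0],[0,0,0],[0,0,0],[0,0,0]], rotation=[[0,0,0.0338],[0,0,0.0338],[0,0,0.0338],[0,0,0.0338],[0,0,0.0338],[0,0,0.0338],[0,0,0.0338],[0,0,0],[0,0,0],[0,0,0]])

```text
clock: 18.8
position: [0.6249, 0.0224, 0.1199]
tool_rot: [3.142, 0.0, 1.635]
force: [-2.4, -0.2, 6.3]
grip_width: 0.0197
```

Emit:
move_arm(jaw=[90,90,90,90,90,90,90,90,90,90], dp=[[0,0,0],[0,0,0],[0,0,-0.01],[0,0,-0.03],[0,0,-0.03],[0,0,-0.03],[0,0,-0.03],[-0.025,-0.025,0],[-0.025,-0.025,0],[-0.025,-0.025,0]], rotation=[[0,0,0],[0,0,0],[0,0,0],[0,0,0],[0,0,0],[0,0,0],[0,0,0],[0,0,0],[0,0,0],[0,0,0]])

```text
clock: 20.05
position: [0.5681, -0.0416, 0.2243]
tool_rot: [3.141, 0.0, 1.633]
force: [0.4, -0.5, 0.7]
grip_width: 0.0554
```

Emit:
move_arm(jaw=[200,200,200], dp=[[0,0,0],[0,0,0],[0,0,0]], rotation=[[0,0,0],[0,0,0],[0,0,0]])

```text
clock: 20.42
position: [0.569, -0.0402, 0.2239]
tool_rot: [3.141, -0.0, 1.633]
force: [-0.8, 0.2, -0.8]
grip_width: 0.0181
```

```bash
python3 - <<'E'
from h import *
s=bot.observe(); print(s["clock"],s["position"],s["tool_rot"])
c=calibration("wrist"); im=grab_frame("wrist"); cv2.imwrite("pics/w4.png",im); np.savez("w4.npz",**c)
p=proj(c,[[.623,.0225,.147],[.623,.0225,.091]]); print(p)
m=np.clip(p.mean(0).astype(int),[90,70],[422,314]); x0,y0=m-[90,70]; print(x0,y0)
cv2.imwrite("pics/w4c.png",cv2.resize(im[y0:y0+140,x0:x0+180],None,fx=4.2,fy=4.2,interpolation=cv2.INTER_CUBIC))
E
```

```text
20.425 [ 0.56904356 -0.04022294  0.22387899] [ 3.14131669e+00 -4.21071552e-04  1.63321531e+00]
[[349.96592006 109.45734107]
 [331.78911575 103.85690028]]
250 36
```

View pics/w4c.png

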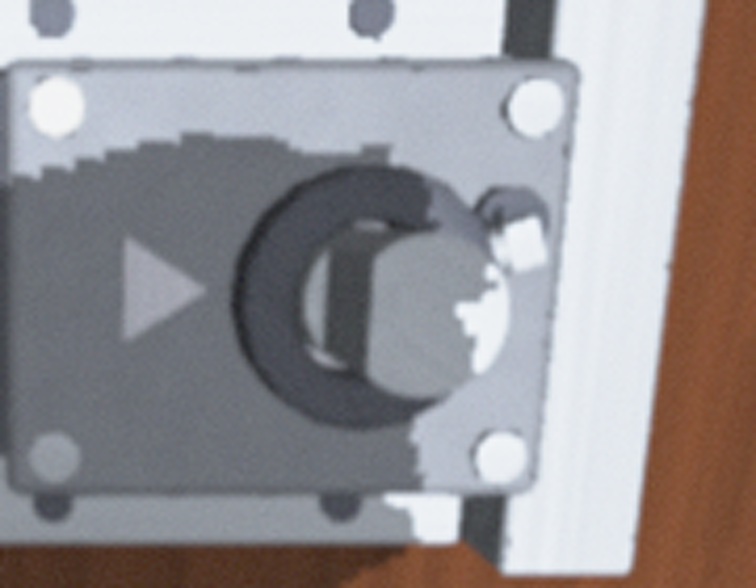

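The flat faces the pointer (tip at (205,290)). Its chord runs from (375,240) to (365,375) and the screw head is at (522,242). Now the numbers.

```bash
python3 - <<'E'
from h import *
c=dict(np.load("w4.npz")); F=lambda a:(np.array(a)+.5)/4.2-.5+[250,36]
ch=back(c,F([(374,240),(365,375)]),.147); d=ch[0]-ch[1]; print("chord",ch.round(4),np.arctan2(d[1],d[0])-np.pi/2-.0605)
ed=back(c,F([(578,80),(537,480)]),.074); d=ed[0]-ed[1]; print("unit +x edge",ed.round(4),np.arctan2(d[1],d[0])-np.pi/2)
e2=back(c,F([(12,70),(12,480)]),.074); d=e2[0]-e2[1]; print("unit -x edge",e2.round(4),np.arctan2(d[1],d[0])-np.pi/2)
st=back(c,F([(553,20),(497,568)]),.055); d=st[0]-st[1]; print("stop edge",st.round(4),np.arctan2(d[1],d[0])-np.pi/2)
print("ptr",back(c,F([(205,290)]),.084).round(4),"top circ",back(c,F([(510,305),(440,400),(440,228)]),.147).round(4))
sc=back(c,F([(522,242)]),.102)[0];print("screw",sc.round(4))
print("collar L,B,T@.109",back(c,F([(238,300),(360,430),(360,165)]),.109).round(4))
ax=[.6228,.0222];print("scr ang",np.arctan2(sc[1]-ax[1],sc[0]-ax[0]),np.hypot(*(sc[:2]-ax)))
plan([.6228,.0222,.2],[np.pi,0,.36])
E
```

```text
chord [[0.6146 0.0321 0.147 ]
 [0.6158 0.0125 0.147 ]] 0.002785000077998756
unit +x edge [[ 0.6659  0.0622  0.074 ]
 [ 0.671  -0.0145  0.074 ]] 0.06640551761809999
unit -x edge [[ 0.5584  0.0575  0.074 ]
 [ 0.5627 -0.0211  0.074 ]] 0.055093339759052506
stop edge [[ 0.6655  0.0746  0.055 ]
 [ 0.6723 -0.0381  0.055 ]] 0.05995730420114875
ptr [[0.5977 0.0199 0.084 ]] top circ [[0.6361 0.024  0.147 ]
 [0.6277 0.0094 0.147 ]
 [0.624  0.0344 0.147 ]]
screw [0.651  0.0325 0.102 ]
collar L,B,T@.109 [[ 0.6008  0.02    0.109 ]
 [ 0.625  -0.0014  0.109 ]
 [ 0.6192  0.0435  0.109 ]]
scr ang 0.3510377650703931 0.030082493442024745
pos [ 0.56898253 -0.04032506  0.22381537] dp [0.0738 0.072  0.0298] rot [-0.000e+00 -1.000e-04  4.052e-01]
```

The flat is at about 0.00 rad relative to the pointer, the unit is home, and the axis is about (0.6235, 0.0222). Next I'll go over the collar, jaws open, at yaw 0.35.

Emit:
move_arm(jaw=[0,0,0,0,0], dp=[[0.0148,0.0146,0],[0.0148,0.0146,0],[0.0148,0.0146,0],[0.0148,0.0146,0],[0.0148,0.0146,0]], rotation=[[0,0,0],[0,0,0],[0,0,0],[0,0,0],[0,0,0]])

```text
clock: 21.1
position: [0.6241, 0.0227, 0.2237]
tool_rot: [-3.141, -0.0, 1.632]
force: [-0.5, 0.5, 0.5]
grip_width: 0.0852
```

Emit:
move_arm(jaw=[0,0,0,0,0,0,0,0,0,0], dp=[[0,0,0],[0,0,0],[0,0,0],[0,0,0],[0,0,0],[0,0,0],[0,0,0],[0,0,0],[0,0,0],[0,0,0]], rotation=[[0,0,0.0453],[0,0,0.0453],[0,0,0.0453],[0,0,0.0453],[0,0,0.0453],[0,0,0.0453],[0,0,0.0453],[0,0,0.0453],[0,0,0.0456],[0,0,0]])

```text
clock: 22.35
position: [0.6236, 0.0223, 0.2238]
tool_rot: [3.141, 0.0, 0.352]
force: [0.0, 0.7, -0.8]
grip_width: 0.0855
```

```bash
python3 - <<'E'
from h import *
plan([.6235,.0222,.085],[np.pi,0,.35]); s=bot.observe();print(s["qpos"].round(2),s["tool_rot"],s["grip_width"])
E
```

```text
pos [0.6236259  0.02229585 0.22378116] dp [-0.0002  0.      0.1735] rot [0.0001 0.     0.0005]
[ 0.04  0.54 -0.25  1.6   0.15  1.02 -1.48] [3.14138952e+00 3.45019269e-05 3.51644087e-01] 0.0855088274693999
```

Emit:
move_arm(jaw=[0,0,0,0,0,0,0,0], dp=[[0,0,0.03],[0,0,0.03],[0,0,0.03],[0,0,0.03],[0,0,0.022],[0,0,0.02],[0,0,0.0115],[0,0,0.01]], rotation=[[0,0,0],[0,0,0],[0,0,0],[0,0,0],[0,0,0],[0,0,0],[0,0,0],[0,0,0]])

```text
clock: 23.35
position: [0.6235, 0.0217, 0.0768]
tool_rot: [3.142, -0.0, 0.351]
force: [-0.3, -0.2, -0.5]
grip_width: 0.0856
```

Emit:
move_arm(jaw=[255,255,255,255,255,255,255,255], dp=[[0,0,0],[0,0,0],[0,0,0],[0,0,0],[0,0,0],[0,0,0],[0,0,0],[0,0,0]], rotation=[[0,0,0],[0,0,0],[0,0,0],[0,0,0],[0,0,0],[0,0,0],[0,0,0],[0,0,0]], squeeze=30)

```text
clock: 24.35
position: [0.6236, 0.0216, 0.0777]
tool_rot: [3.141, -0.001, 0.35]
force: [-2.0, -0.3, 6.2]
grip_width: 0.0447
```

Emit:
move_arm(jaw=[255,255,255,255,255,255,255,255,255,255], dp=[[0,0,-0.002],[0,0,-0.004],[0,0,-0.005],[0,0,-0.005],[0,0,-0.005],[0,0,-0.005],[0,0,-0.005],[0,0,-0.005],[0,0,0],[0,0,0]], rotation=[[0,0,0],[0,0,0],[0,0,0],[0,0,0],[0,0,0],[0,0,0],[0,0,0],[0,0,0],[0,0,0],[0,0,0]])

```text
clock: 25.6
position: [0.6232, 0.0216, 0.1057]
tool_rot: [-3.142, 0.0, 0.35]
force: [0.7, -0.2, -1.2]
grip_width: 0.0445
```

Emit:
move_arm(jaw=[255,255,255,255,255,255,255,255,255,255], dp=[[0,0,0],[0,0,0],[0,0,0],[0,0,0],[0,0,0],[0,0,0],[0,0,0],[0,0,0],[0,0,0],[0,0,0]], rotation=[[0,0,-0.02],[0,0,-0.03],[0,0,-0.03],[0,0,-0.03],[0,0,-0.03],[0,0,-0.03],[0,0,-0.03],[0,0,-0.03],[0,0,-0.03],[0,0,-0.03]])

```text
clock: 26.85
position: [0.6232, 0.0215, 0.1056]
tool_rot: [-3.141, 0.0, 1.265]
force: [0.6, -0.1, -2.0]
grip_width: 0.0443
```

Emit:
move_arm(jaw=[255,255,255,255,255,255,255,255,255,255], dp=[[0,0,0],[0,0,0],[0,0,0],[0,0,0],[0,0,0],[0,0,0],[0,0,0],[0,0,0],[0,0,0],[0,0,0]], rotation=[[0,0,-0.03],[0,0,-0.03],[0,0,-0.03],[0,0,-0.03],[0,0,-0.03],[0,0,-0.03],[0,0,-0.03],[0,0,-0.03],[0,0,-0.03],[0,0,-0.03]])

```text
clock: 28.1
position: [0.6232, 0.0215, 0.1055]
tool_rot: [-3.141, -0.0, 2.207]
force: [-0.4, -0.3, -2.5]
grip_width: 0.0444
```

Emit:
move_arm(jaw=[255,255,255,255,255,255,255,255,255,255], dp=[[0,0,0],[0,0,0],[0,0,0],[0,0,0],[0,0,0],[0,0,0],[0,0,0],[0,0,0],[0,0,0],[0,0,0]], rotation=[[0,0,-0.03],[0,0,-0.03],[0,0,-0.03],[0,0,-0.03],[0,0,-0.03],[0,0,-0.03],[0,0,-0.03],[0,0,-0.03],[0,0,-0.03],[0,0,-0.03]])

```text
clock: 29.35
position: [0.6232, 0.0214, 0.1055]
tool_rot: [-3.141, -0.0, -3.134]
force: [-0.2, 0.2, -0.6]
grip_width: 0.0448
```

```bash
python3 - <<'E'
from h import *
plan([.6235,.0220,.1057],[np.pi,0,3.202]); s=bot.observe();print(s["qpos"].round(2),s["tool_rot"],s["grip_width"],s["force"])
im=grab_frame("wrist"); c=calibration("wrist"); np.savez("w5.npz",**c); cv2.imwrite("pics/w5.png",im)
print(proj(c,[[.6235,.022,.147],[.5915,.0202,.129]]))
o=np.zeros((600,800,3),np.uint8)
o[:336,:448]=cv2.resize(im,(448,336),interpolation=cv2.INTER_AREA)
for n,(u,v) in dict(side=proj(calibration("side"),[[.6,.022,.1]])[0].__array__().tolist() and {}).items(): pass
u,v=proj(calibration("side"),[[.61,.022,.11]])[0].astype(int); g=grab_frame("side")
k=cv2.resize(g[v-40:v+40,u-44:u+44],None,fx=4,fy=4,interpolation=cv2.INTER_CUBIC); o[:320,448:800]=k
cv2.imwrite("pics/c3.png",o[:340])
E
```

```text
pos [0.62320407 0.02141731 0.1055237 ] dp [-0.0004  0.0007 -0.0002] rot [-0.     -0.0001 -0.0168]
[ 0.44  0.83 -0.9   1.67  0.75  1.02  0.86] [-3.14149530e+00 -3.77730993e-04 -3.13401962e+00] 0.04482617536327706 [-0.22469334  0.19322561 -0.63808141]
[[262.59035773 310.21830967]
 [258.5984311  206.42555466]]Traceback (most recent call last):
  File "<stdin>", line 7, in <module>
ValueError: not enough values to unpack (expected 2, got 0)
```

Finishing the last 0.053 rad of turn, then looking.

Emit:
move_arm(jaw=[255,255,255,255], dp=[[0,0.0005,0],[0,0,0],[0,0,0],[0,0,0]], rotation=[[0,0,-0.0168],[0,0,0],[0,0,0],[0,0,0]])

```text
clock: 29.9
position: [0.6233, 0.022, 0.1058]
tool_rot: [-3.142, -0.0, -3.085]
force: [0.6, -0.4, -1.6]
grip_width: 0.0447
```

```bash
python3 - <<'E'
from h import *
s=bot.observe();print(s["position"],s["tool_rot"],s["grip_width"],s["force"])
c=calibration("wrist"); im=grab_frame("wrist"); np.savez("w5.npz",**c); cv2.imwrite("pics/w5.png",im)
pr=proj(c,[[.6235,.022,.147],[.5915,.0202,.129]]); print(pr)
o=np.zeros((560,800,3),np.uint8)
o[:560,:440]=cv2.resize(im[200:340,205:315],None,fx=4,fy=4,interpolation=cv2.INTER_CUBIC)
u,v=proj(calibration("side"),[[.61,.022,.11]])[0].astype(int); g=grab_frame("side")
o[:400,440:]=cv2.resize(g[v-40:v+40,u-36:u+36],None,fx=5,fy=5,interpolation=cv2.INTER_CUBIC); print(u,v)
cv2.imwrite("pics/c3.png",o)
E
```

```text
[0.62329424 0.02201979 0.10577829] [-3.14150775e+00 -4.09740402e-06 -3.08501555e+00] 0.044656582517555166 [ 0.63631185 -0.44980185 -1.5914061 ]
[[260.82813636 309.42179187]
 [260.73631409 205.84078355]]
232 190
```

View pics/c3.png

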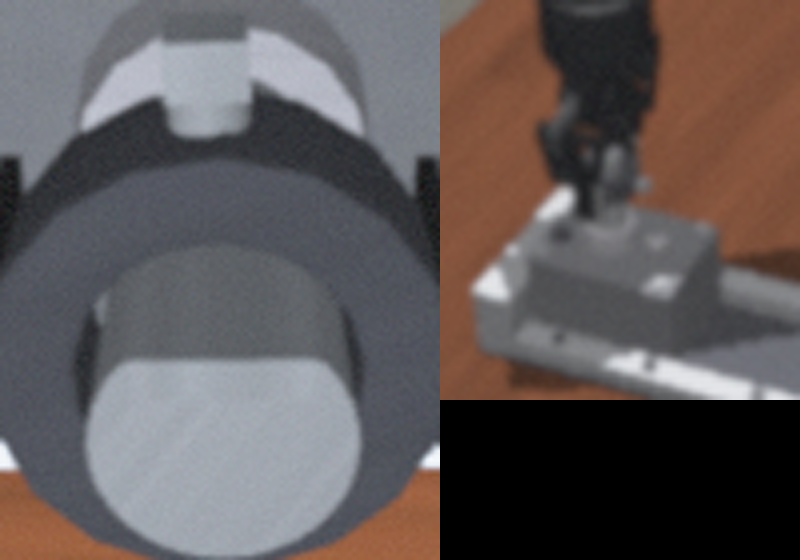

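The screw stands over the flat and the chord is level in the picture. I'll quantify the height, angle and centring.

```bash
python3 - <<'E'
from h import *
c=dict(np.load("w5.npz")); F=lambda a:(np.array(a)+.5)/4-.5+[205,200]
ch=back(c,F([(118,360),(347,360)]),.147); d=ch[1]-ch[0]; n=np.arctan2(d[1],d[0])+np.pi/2
ax=ch.mean(0)-.0085*np.r_[np.cos(n),np.sin(n),0]; print("chord len",np.hypot(*d[:2]),"theta",n-np.pi-.0605,"axis",ax.round(4))
ci=back(c,F([(87,440),(360,440),(222,556)]),.147); print("circle",ci.round(4))
for z in(.129,.133,.137): s=back(c,F([(206,42)]),z)[0]; e=s-ax; print(z,"screw r",np.hypot(*e[:2]),"ang-normal",(np.arctan2(e[1],e[0])-n+np.pi)%(2*np.pi)-np.pi, "width",np.diff(back(c,F([(163,42),(250,42)]),z),axis=0)[0].round(4))
for z in(.132,.135,.138,.141): e=back(c,F([(220,158)]),z)[0]-ax; print(z,"collar near rim r",np.hypot(*e[:2]))
E
```

```text
chord len 0.0196977770855806 theta -0.0039041995742408186 axis [0.6239 0.0227 0.147 ]
circle [[0.6243 0.0099 0.147 ]
 [0.6229 0.0338 0.147 ]
 [0.6359 0.0224 0.147 ]]
0.129 screw r 0.030916687208152847 ang-normal 0.0768933699762151 width [-0.0005  0.0081  0.    ]
0.133 screw r 0.03244560450389966 ang-normal 0.07180183326194811 width [-0.0004  0.0079  0.    ]
0.137 screw r 0.033975287197780056 ang-normal 0.0671686617999061 width [-0.0004  0.0076  0.    ]
0.132 collar near rim r 0.020351308766092136
0.135 collar near rim r 0.021801431570975496
0.138 collar near rim r 0.023251806071769666
0.141 collar near rim r 0.024702387934339296
```

Heights agree with the target: collar top about 0.138 and screw top about 0.132. The screw is about 0.07 rad counter-clockwise of the flat, so I'll trim that, let it settle and hand in.

Emit:
move_arm(jaw=[255,255,255,255,255], dp=[[0,0,0],[0,0,0],[0,0,0],[0,0,0],[0,0,0]], rotation=[[0,0,0.01],[0,0,0.01],[0,0,0],[0,0,0],[0,0,0]])

```text
clock: 30.62
position: [0.6233, 0.022, 0.1058]
tool_rot: [3.142, -0.0, 3.136]
force: [-0.6, 0.0, -1.6]
grip_width: 0.0444
```

```bash
python3 - <<'E'
from h import *
from workcell import workorder
s=bot.observe();print(s["clock"],s["position"],s["tool_rot"],s["grip_width"],s["force"])
workorder.job_done()
E
```

```text
30.625 [0.62327977 0.02202267 0.10576276] [ 3.14155157e+00 -6.22833310e-05  3.13644405e+00] 0.04436825750089996 [-0.58641763  0.04657271 -1.55266431]
the job is handed in; nothing more can be done
```

I pushed the unit home, pinched the flat and turned the shaft to face the pointer. I then lifted and turned the collar and handed in at 30.6 s, still holding it. No verdict was reported.

| Check | Result | Limit |
|---|---|---|
| Unit against the stop | tool stopped moving while force rose to 37 N; seen against the stop in a later picture | within 5 mm |
| Flat to pointer | about 0.00 rad (last picture) | 0.2 rad |
| Collar top height | about 0.138 m, which puts its middle on the flat's middle | middle within 7 mm |
| Collar centred on shaft axis | tool within about 1 mm of the measured axis | 5 mm |
| Screw to flat | 0.07 rad off, then trimmed by 0.06 rad; not photographed again | 0.2 rad |
| Collar level | tool vertical while gripping it; collar tilt itself not measured | 0.12 rad |
| Grip | 44 mm opening, 30 N set, collar's weight felt at the wrist | over 3 N |

Some readings disagreed with the task sheet or with my plan:
- **Screw direction:** the sheet says the collar's screw starts within 0.9 rad of the pointer. The pictures showed it on the stop side, about 2.85 rad away, so I turned it that far in one grip.
- **Grip width:** the gripper read about 1.5 mm under the collar's 46 mm.
- **Descent slip:** I lowered 8 mm further onto the collar than planned through a summing slip. No contact with the housing showed in the forces.

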